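Pack a row of washed gears into their inserts

TASK

Move the row of four washed gears off the posts of the green wash rack into the row of blue packing inserts, arranging them in the order the inserts stand: each gear goes into the recess made for its size, the smallest gear in the smallest recess and so on up to the largest. Set every gear down so that it lies flat on the paper at the bottom of its recess, and never let one drop. Leave the oil bottle and the standing pinion shaft where they are.

Things in the scene. Friction and masses are not known exactly. Their poses are not given: they have to be found in the camera images.
- gear26: Smallest gear: bright steel spur gear, 26 mm outside diameter, 11 teeth, 24 mm thick, bore 15 mm, about 65 g. Origin: centre of its underside; z up; any yaw. Starts on the wash rack's dark green plate (top 22 mm above the table, 80 mm wide) over one of its row of four posts 82 mm apart, 7 mm thick, 34 mm tall: lift over 36 mm to clear. At each row end a wire handle 58 mm high.
- gear37: Second smallest gear: bright steel spur gear, 37 mm outside diameter, 15 teeth, 24 mm thick, bore 18 mm, about 150 g. Origin: centre of its underside; z up; any yaw. Starts on the wash rack's dark green plate (top 22 mm above the table, 80 mm wide) over one of its row of four posts 82 mm apart, 7 mm thick, 34 mm tall: lift over 36 mm to clear. At each row end a wire handle 58 mm high.
- gear48: Second largest gear: bright steel spur gear, 48 mm outside diameter, 20 teeth, 24 mm thick, bore 20 mm, about 270 g. Origin: centre of its underside; z up; any yaw. Starts on the wash rack's dark green plate (top 22 mm above the table, 80 mm wide) over one of its row of four posts 82 mm apart, 7 mm thick, 34 mm tall: lift over 36 mm to clear. At each row end a wire handle 58 mm high.
- gear59: Largest gear: bright steel spur gear, 59 mm outside diameter, 24 teeth, 24 mm thick, bore 22 mm, about 400 g. Origin: centre of its underside; z up; any yaw. Starts on the wash rack's dark green plate (top 22 mm above the table, 80 mm wide) over one of its row of four posts 82 mm apart, 7 mm thick, 34 mm tall: lift over 36 mm to clear. At each row end a wire handle 58 mm high.
- insert26: Insert for the 26 mm gear: fixed blue plastic block 80 x 80 x 18 mm; in its top a round recess 36 mm across, 6 mm deep, with a brown paper disc on its floor (smallest disc). Origin: centre of its underside, 10 mm above the table; z up; y along the row. Recess floor 12 mm, top 18 mm above the origin. The four stand side by side, 82 mm apart, in any order on one rail.
- insert37: Insert for the 37 mm gear: fixed blue plastic block 80 x 80 x 18 mm; in its top a round recess 47 mm across, 6 mm deep, with a brown paper disc on its floor (second smallest disc). Origin: centre of its underside, 10 mm above the table; z up; y along the row. Recess floor 12 mm, top 18 mm above the origin. The four stand side by side, 82 mm apart, in any order on one rail.
- insert48: Insert for the 48 mm gear: fixed blue plastic block 80 x 80 x 18 mm; in its top a round recess 58 mm across, 6 mm deep, with a brown paper disc on its floor (second largest disc). Origin: centre of its underside, 10 mm above the table; z up; y along the row. Recess floor 12 mm, top 18 mm above the origin. The four stand side by side, 82 mm apart, in any order on one rail.
- insert59: Insert for the 59 mm gear: fixed blue plastic block 80 x 80 x 18 mm; in its top a round recess 69 mm across, 6 mm deep, with a brown paper disc on its floor (largest disc). Origin: centre of its underside, 10 mm above the table; z up; y along the row. Recess floor 12 mm, top 18 mm above the origin. The four stand side by side, 82 mm apart, in any order on one rail.
- pinion_shaft: Bystander: a dark steel stepped shaft with a toothed pinion as its foot, 60 mm across and 130 mm tall, standing upright and loose on the table beside the racks. Origin: centre of its underside.
- oil_bottle: Bystander: an amber glass bottle of preserving oil with a black cap, 60 mm across and 160 mm tall, standing loose on the table beside the racks. Origin: centre of its underside.
Not all that is in view belongs to the job. Leave any turquoise or yellow look-alike of the gear59 alone. Leave any red look-alike of the gear48 alone.

How it is judged:
By the outcome, as a careful person would: the job done as asked, in the order asked, and still so for the second after the job is handed in, with the robot touching nothing.
It also fails if it takes over 90 s, if anything falls off the work surface, if the arm or the gripper's body presses on something with over 40 N, if the wrist force passes 120 N, or if a joint passes its speed limit or range.

ROBOT

A 6-joint arm with a two-finger parallel gripper is mounted at the origin on the work surface. World frame = base frame: x ahead of the robot, y to its left, z up, the work surface at z = 0. Lengths are in m, angles in rad, forces in N, time in s.
With the tool pointing down it reaches from about 0.25 to 0.725 m from the base axis. Payload 4 kg.
Tool frame: the origin (TCP) lies midway between the tips of the shut fingers; the grasp point (between the pads) lies 19 mm behind it; z points along the fingers, y is the line along which they close (so a half turn about z gives the same grasp; the last joint's range is limited). The gripper opens to 85 mm and grips with 20 to 120 N. Pads are 22 mm wide; open, the fingers measure 114 mm over their backs; the gripper's body (76 mm by 85 mm) begins 54 mm behind the grasp point. The pads swing forward as they close: fully open they stand 13 mm farther back than shut.
Start: joints at [-1.124, 0.241, 0.005, 1.335, 0, 1.571], TCP at [0.216, -0.451, 0.231] pointing down, gripper open.
Joint ranges: [-2.72, 2.72], [-1.05, 1.87], [-1.09, 1.28], [-1.99, 2.15], [-1.42, 1.44], [-3.14, 3.14]. Speed limits (rad/s): [2.79, 2.79, 3.14, 3.14, 3.14, 3.14].

INTERFACE

Orientations are given as a 3x3 rotation matrix whose columns are the frame's x, y, z axes.
In Python, from plant import arm gives the robot as it stands.
- The arm moves only by the tool servo_tool, never from a script. Its argument "series" is a list of rows, each a list of 5 numbers: the closure in counts, from 0 (fully open) to 255 (shut), then the shift along the tool's x, y, z in m, then the turn about the tool's z in degrees. In form: [[claw, tx, ty, tz, twist], ...]. A call has 1 to 5 rows; each row shifts and turns the commanded pose from where the row before left it, along the tool's axes as they then stand; what a row does not reach is not made up. A row lasts 1/10 s, in which the tool goes at most 50 mm and 8.59 degrees, less where a joint would pass 70% of its speed; a pose out of reach is approached as far as the arm can. A call with a gripper value outside its range is refused whole. The fingers move at their own pace and stop on an object; the grip force is fixed at half the most. Time passes only in rows, so rows that do not move let the fingers close. It gives the time, the measured TCP pose, the force, the opening and the grip force at its end, in the units of the state.
- arm.get_obs(): the state, without advancing time (a new reading comes with each control period).
- arm.get_image(name): name is "scene" or "side" or "wrist"; returns a dict with "pixels" (420x560x3 uint8, red, green, blue), "depth" (420x560 float32, m along the optical axis (not along the pixel's ray), 0 where there is no reading), "intrinsics" (3x3 intrinsics, pixels), "origin" and "orientation" of the camera in the world. Camera axes: x right, y down, z forward; pixel columns grow to the right and rows downward; lengths in m; the calibration is good to about 2 mm. A picture is of the moment at which its call begins.
- arm.finish_job(): hands the job in; it is judged then, once.
Trained networks look in a picture, given as the dict that the camera call returned (one of the last four; its "shot" number tells which), for a name from the list of things; names that differ only in an ending like _2 or _b are one class to them, and where a whole thing is asked for, a point or a joint stands for the part that bears it (a point fixed in the world has none). Each returns a list of dicts, best first, with "p" (0 to 1); they miss things now and then, are a little off and sometimes report something else, mostly with a low value. They report only what shows in the picture. A call takes as long as a camera call. They do not tell look-alikes from the thing itself.
- arm.boxes_of(label, picture): "location" ([row, column] as shares, 0 to 1, of the picture: columns of its width, rows of its height, amid what is visible of it).
- arm.mark_of(label, picture): "location" ([row, column] as shares, 0 to 1, of the picture: columns of its width, rows of its height: a listed point, or the origin of a listed thing).
The state is a dict: "t": time; "joint_pos": joint angles; "joint_velocities": joint speeds; "tau": joint torques, N m; "ee_pos": TCP position; "ee_rot": TCP orientation; "wrist_force": force on the tool from outside, world axes, zero at the start; "wrist_torque": the same for the moment, N m; "gripper_width": opening from 0.0 (shut) to 1.0 (fully open); "grasp_force": force on a finger pad.
Only numpy, scipy, OpenCV 4.12 (cv2) and the standard library are available. Lean on these libraries where they do the work, as an engineer would, in place of code of your own. Each camera call takes 0.05 s, during which the arm holds its last target. There are 200 camera calls.

## Working session

There is one attempt and no reset: what is moved stays moved. The work goes in short steps, Python scripts to look and compute and a tool call to move; the robot and the scene stay as the last step left them, time stands still between calls to the robot, and variables do not carry over. Pictures are saved under pics/ and viewed, at most 14 in all, crops included, and the job is handed in when it is done.

Besides the shell and the picture viewer there is one more tool, called after "Emit:" by a JSON object that holds its "fn" and its "kwargs", one argument or row to a line. servo_tool: Moves the arm, as the interface text tells. Its arguments: {"type":"object","properties":{"series":{"type":"array","items":{"type":"array","items":{"type":"number"}}}},"required":["series"]}

```bash
ls; mkdir -p pics; cat > h.py <<'E'
import numpy as np,cv2
from plant import arm
def shot(n,f=None):
    im=arm.get_image(n)
    if f: cv2.imwrite('pics/'+f+'.png',im['pixels'][:,:,::-1])
    return im
def pts(im):
    K=np.array(im['intrinsics']);d=im['depth'];v,u=np.mgrid[:d.shape[0],:d.shape[1]]
    c=np.stack([(u-K[0,2])/K[0,0]*d,(v-K[1,2])/K[1,1]*d,d],-1)
    return c@np.array(im['orientation']).T+np.array(im['origin'])
E
python3 - <<'E'
from h import *
o=arm.get_obs();print(o['t'],o['ee_pos'],o['ee_rot'],o['gripper_width'])
for n in('scene','side'):
    im=shot(n,n+'0');P=pts(im);print(n,im['origin'])
    for l in['gear26','gear37','gear48','gear59','insert26','insert37','insert48','insert59','pinion_shaft','oil_bottle']:
        r=arm.mark_of(l,im)
        print(l,[(round(x['p'],2),int(x['location'][0]*420),int(x['location'][1]*560),P[min(419,int(x['location'][0]*420)),min(559,int(x['location'][1]*560))].round(3).tolist()) for x in r[:3]])
E
```

```text
pics
0.0 [ 0.21574797 -0.45033359  0.23040736] [[ 9.01832579e-01  4.32084618e-01 -9.39606953e-04]
 [ 4.32085639e-01 -9.01830540e-01  1.91772951e-03]
 [-1.87448242e-05 -2.13546162e-03 -9.99997720e-01]] 1.0012509287803233
scene [1.13591936 0.22058924 0.95460089]
gear26 [(0.78, 234, 317, [0.624, 0.144, 0.045]), (0.73, 231, 283, [0.646, 0.058, 0.044]), (0.71, 286, 287, [0.767, 0.113, -0.0])]
gear37 [(0.78, 234, 317, [0.624, 0.144, 0.045]), (0.73, 231, 283, [0.646, 0.058, 0.044]), (0.71, 286, 287, [0.767, 0.113, -0.0])]
gear48 [(0.78, 234, 317, [0.624, 0.144, 0.045]), (0.73, 231, 283, [0.646, 0.058, 0.044]), (0.71, 286, 287, [0.767, 0.113, -0.0])]
gear59 [(0.78, 234, 317, [0.624, 0.144, 0.045]), (0.73, 231, 283, [0.646, 0.058, 0.044]), (0.71, 286, 287, [0.767, 0.113, -0.0])]
insert26 [(0.97, 190, 327, [0.469, 0.127, 0.028]), (0.85, 173, 243, [0.494, -0.119, 0.025]), (0.79, 175, 272, [0.471, -0.038, 0.024])]
insert37 [(0.97, 190, 327, [0.469, 0.127, 0.028]), (0.85, 173, 243, [0.494, -0.119, 0.025]), (0.79, 175, 272, [0.471, -0.038, 0.024])]
insert48 [(0.97, 190, 327, [0.469, 0.127, 0.028])
[... 829 characters left out ...]
7, [0.723, 0.265, 0.015]), (0.71, 229, 209, [0.747, 0.126, 0.016])]
insert26 [(0.97, 246, 324, [0.45, -0.029, 0.023]), (0.63, 281, 286, [0.445, 0.139, 0.024]), (0.6, 263, 305, [0.45, 0.055, 0.022])]
insert37 [(0.97, 246, 324, [0.45, -0.029, 0.023]), (0.63, 281, 286, [0.445, 0.139, 0.024]), (0.6, 263, 305, [0.45, 0.055, 0.022])]
insert48 [(0.97, 246, 324, [0.45, -0.029, 0.023]), (0.63, 281, 286, [0.445, 0.139, 0.024]), (0.6, 263, 305, [0.45, 0.055, 0.022])]
insert59 [(0.97, 246, 324, [0.45, -0.029, 0.023]), (0.63, 281, 286, [0.445, 0.139, 0.024]), (0.6, 263, 305, [0.45, 0.055, 0.022])]
pinion_shaft [(0.66, 164, 373, [0.564, -0.447, 0.028])]
oil_bottle [(0.78, 344, 166, [0.506, 0.473, 0.052])]
```

```bash
sleep 3; python3 -c "
import cv2,numpy as np
a=cv2.imread('pics/scene0.png');b=cv2.imread('pics/side0.png')
cv2.imwrite('pics/both.png',np.vstack([cv2.resize(a,(400,300)),cv2.resize(b,(400,300))]))"
```

```text
(no output)
```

View pics/scene0.png

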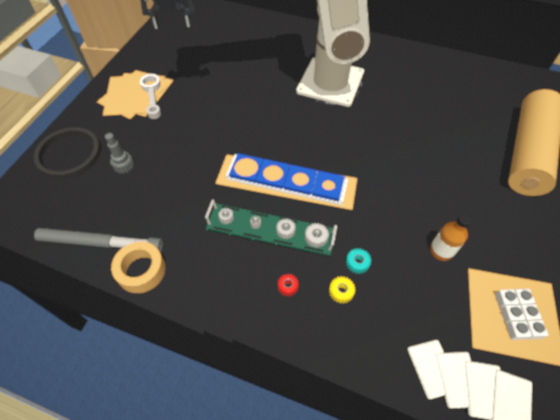

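The scene picture shows these things:
- The green rack has gears at (225,215), (256,222), (286,228) and (317,234), which look like 37, 26, 48 and 59.
- The inserts have discs at (246,167) largest, (273,173), (300,179) and (328,185) smallest.
- The look-alikes to leave are red (288,285), yellow (342,290) and turquoise (358,261). The tape ring at (138,266) and the tray at (520,312) are also not part of the job.

I'll measure positions from depth next.

```bash
cat >> h.py <<'E'
def measure(im):
    P=pts(im);rgb=im['pixels'];hsv=cv2.cvtColor(rgb,cv2.COLOR_RGB2HSV);H,S,V=[hsv[...,i].astype(int) for i in range(3)]
    out={}
    reg=(im['depth']>0)&(P[...,0]>.35)&(P[...,0]<.72)&(abs(P[...,1])<.32)
    g=reg&(P[...,2]>.041)&(P[...,2]<.051)&(S<70)&(V>90)
    b=reg&(P[...,2]>.012)&(P[...,2]<.034)&(H>95)&(H<130)&(S>100)
    hull=cv2.convexHull(np.argwhere(b)[:,::-1].astype(np.int32)) if b.sum()>50 else None
    d=np.zeros(b.shape,bool)
    if hull is not None:
        m=np.zeros(b.shape,np.uint8);cv2.fillConvexPoly(m,hull,1);d=(m>0)&reg&(H<30)&(S>60)&(P[...,2]>.016)
    for nm,m in(('gear',g),('disc',d)):
        n,lab,st,_=cv2.connectedComponentsWithStats(m.astype(np.uint8))
        r=[]
        for i in range(1,n):
            if st[i,4]<25: continue
            q=P[lab==i];(cx,cy),rad=cv2.minEnclosingCircle(q[:,:2].astype(np.float32))
            r.append((round(cx,4),round(cy,4),round(float(np.median(q[:,2])),4),round(2*rad,4),int(st[i,4])))
        out[nm]=sorted(r,key=lambda t:t[1])
    if b.any(): out['blue']=cv2.minAreaRect(P[b][:,:2].astype(np.float32)*1000)
    return out
E
python3 - <<'E'
from h import *
for n in('scene','side'):
    im=shot(n);r=measure(im)
    for k,v in r.items():
        print(n,k);[print('  ',x) for x in v]
E
```

```text
scene gear
   (0.6517, -0.1013, 0.0462, 0.0378, 104)
   (0.6414, -0.0203, 0.0449, 0.0278, 49)
   (0.6325, 0.0611, 0.0461, 0.0496, 195)
   (0.6227, 0.1428, 0.0459, 0.06, 315)
scene disc
   (0.4685, -0.1215, 0.0228, 0.0667, 304)
   (0.4616, -0.0391, 0.023, 0.0555, 215)
   (0.4534, 0.0425, 0.0229, 0.0443, 143)
   (0.4468, 0.125, 0.0225, 0.0345, 83)
scene blue
   (460.2599182128906, 1.08428955078125)
   (85.33322143554688, 321.4083251953125)
   4.912335395812988
side gear
   (0.65, -0.1022, 0.0443, 0.0381, 67)
   (0.641, -0.0188, 0.045, 0.0303, 38)
   (0.6303, 0.0581, 0.0452, 0.0537, 142)
   (0.6214, 0.1425, 0.0453, 0.0639, 232)
side disc
   (0.4739, -0.1223, 0.022, 0.0691, 269)
   (0.4666, -0.0394, 0.0216, 0.06, 204)
   (0.4569, 0.0421, 0.0219, 0.0465, 148)
   (0.4518, 0.1234, 0.0221, 0.0342, 93)
side blue
   (461.0484924316406, 3.06854248046875)
   (85.09748077392578, 328.4662170410156)
   5.119566917419434
```

```bash
python3 -c "
import cv2
a=cv2.imread('pics/side0.png')[180:320,130:400];cv2.imwrite('pics/side0c.png',cv2.resize(a,None,fx=2.9,fy=2.9,interpolation=cv2.INTER_CUBIC))"
```

```text
(no output)
```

View pics/side0c.png

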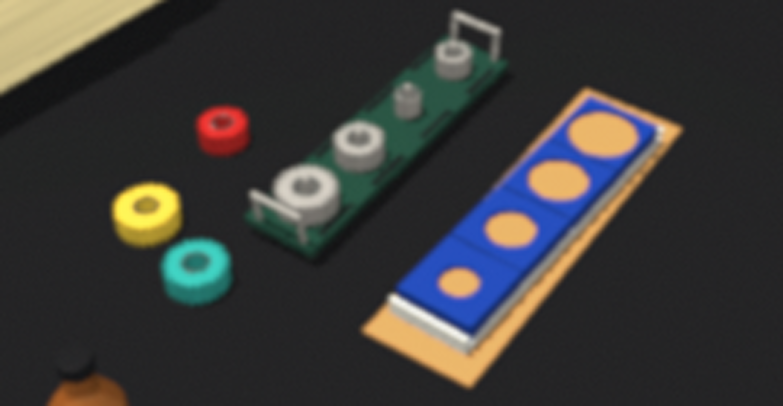

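The picture confirms the order along +y: gears 37, 26, 48, 59 and inserts 59, 48, 37, 26. I'll first turn the tool so the fingers close across the row.

Emit:
{"fn": "servo_tool", "kwargs": {
  "series": [
    [0, 0, 0, 0, -7.8],
    [0, 0, 0, 0, -7.8],
    [0, 0, 0, 0, -7.8],
    [0, 0, 0, 0, -7.8],
    [0, 0, 0, 0, -7.8]
  ]
}}

```text
t: 1.7
ee_pos: [0.2161, -0.4509, 0.2313]
ee_rot: [[0.424, 0.906, 0.0], [0.906, -0.424, -0.0], [0.0, 0.0, -1.0]]
wrist_force: [0.4, 0.4, -0.2]
gripper_width: 0.997
grasp_force: 0.0
```

Emit:
{"fn": "servo_tool", "kwargs": {
  "series": [
    [0, 0, 0, 0, -7.8],
    [0, 0, 0, 0, -7.8],
    [0, 0, 0, 0, -7.8],
    [0, 0, 0, 0, -7.8],
    [0, 0, 0, 0, 0]
  ]
}}

```text
t: 2.2
ee_pos: [0.2161, -0.4509, 0.2313]
ee_rot: [[-0.101, 0.995, 0.0], [0.995, 0.101, 0.0], [0.0, 0.0, -1.0]]
wrist_force: [-0.6, 0.2, 0.8]
gripper_width: 0.999
grasp_force: 0.0
```

Emit:
{"fn": "servo_tool", "kwargs": {
  "series": [
    [0, 0.026, 0.029, 0, 0],
    [0, 0.026, 0.029, 0, 0],
    [0, 0.026, 0.029, 0, 0],
    [0, 0.026, 0.029, 0, 0],
    [0, 0.026, 0.029, 0, 0]
  ]
}}

```text
t: 2.7
ee_pos: [0.348, -0.3058, 0.2315]
ee_rot: [[-0.097, 0.995, 0.0], [0.995, 0.097, -0.0], [-0.0, 0.0, -1.0]]
wrist_force: [0.3, -0.9, 0.0]
gripper_width: 1.001
grasp_force: 0.0
```

Emit:
{"fn": "servo_tool", "kwargs": {
  "series": [
    [0, 0.026, 0.029, 0, 0],
    [0, 0.026, 0.029, 0, 0],
    [0, 0.026, 0.029, 0, 0],
    [0, 0.026, 0.029, 0, 0],
    [0, 0.026, 0.029, 0, 0]
  ]
}}

```text
t: 3.2
ee_pos: [0.4792, -0.1616, 0.2314]
ee_rot: [[-0.098, 0.995, 0.0], [0.995, 0.098, -0.0], [-0.0, 0.0, -1.0]]
wrist_force: [0.0, -0.6, -0.2]
gripper_width: 1.003
grasp_force: 0.0
```

Emit:
{"fn": "servo_tool", "kwargs": {
  "series": [
    [0, 0.026, 0.029, 0, 0],
    [0, 0.026, 0.029, 0, 0],
    [0, 0.026, 0.029, 0, 0],
    [0, 0.026, 0.029, 0, 0],
    [0, 0, 0, 0, 0]
  ]
}}

```text
t: 3.7
ee_pos: [0.5857, -0.0441, 0.2303]
ee_rot: [[-0.103, 0.995, 0.001], [0.995, 0.103, 0.001], [0.001, 0.001, -1.0]]
wrist_force: [0.1, 0.1, -0.1]
gripper_width: 1.002
grasp_force: 0.0
```

```bash
python3 - <<'E'
from h import *
im=shot('wrist','w1');print(arm.get_obs()['ee_pos'],im['origin'],im['orientation'])
for k,v in measure(im).items():
    print(k);[print('  ',x) for x in v]
E
```

```text
[ 0.58418832 -0.04579883  0.23042682] [0.57954213 0.03362635 0.37350674] [[ 9.94710968e-01  9.75683707e-02  3.21014534e-02]
 [ 1.02711339e-01 -9.46950088e-01 -3.04525715e-01]
 [ 6.86396248e-04  3.06212252e-01 -9.51963017e-01]]
gear
   (0.6335, -0.1475, 0.0454, 0.0058, 28)
   (0.6842, -0.1411, 0.0464, 0.0063, 30)
   (0.6542, -0.1037, 0.0462, 0.0375, 567)
   (0.645, -0.0222, 0.0461, 0.0266, 271)
   (0.6354, 0.0589, 0.0462, 0.0482, 1502)
   (0.6265, 0.1309, 0.046, 0.0556, 1089)
disc
   (0.4743, -0.123, 0.023, 0.0685, 2269)
   (0.4673, -0.0411, 0.0229, 0.0582, 1980)
   (0.4602, 0.0409, 0.0229, 0.047, 1623)
   (0.453, 0.1181, 0.0227, 0.0337, 436)
blue
   (465.59063720703125, -20.044769287109375)
   (80.68692779541016, 285.2690124511719)
   4.938926696777344
```

View pics/w1.png

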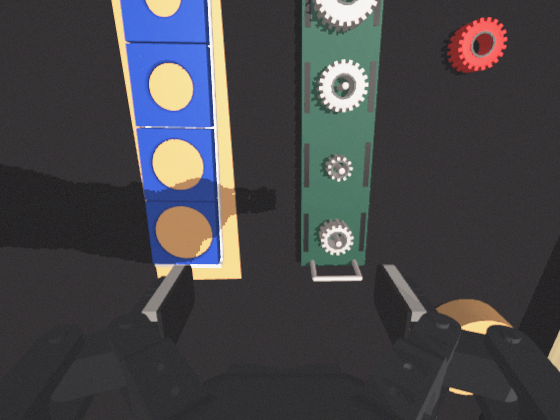

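The wrist view shows the whole row clearly. The gears, by column and row, are 37 (337,237), 26 (338,168), 48 (343,86) and 59 (345,5). The discs get larger toward the bottom of the picture. I'm going to gear26 first.

Emit:
{"fn": "servo_tool", "kwargs": {
  "series": [
    [0, 0.0043, 0.0158, 0.0325, 0],
    [0, 0.0043, 0.0158, 0.0325, 0],
    [0, 0.0043, 0.0158, 0.0325, 0],
    [0, 0.0043, 0.0158, 0.0325, 0],
    [0, 0, 0, 0, 0]
  ]
}}

```text
t: 4.25
ee_pos: [0.6412, -0.0246, 0.0953]
ee_rot: [[-0.099, 0.995, -0.01], [0.995, 0.099, 0.0], [0.001, -0.01, -1.0]]
wrist_force: [-0.7, -0.9, -0.4]
gripper_width: 1.005
grasp_force: 0.0
```

```bash
python3 - <<'E'
from h import *
im=shot('wrist','w2');print(arm.get_obs()['ee_pos'])
for k,v in measure(im).items():
    print(k);[print('  ',x) for x in v]
E
```

```text
[ 0.64188596 -0.02492247  0.09831393]
gear
   (0.6549, -0.1035, 0.0461, 0.0384, 1444)
   (0.645, -0.0224, 0.046, 0.0269, 645)
   (0.6452, -0.022, 0.0465, 0.007, 55)
   (0.6356, 0.0589, 0.0463, 0.0484, 4038)
disc
   (0.5145, -0.0824, 0.0231, 0.1826, 3531)
   (0.4665, -0.0411, 0.023, 0.0582, 4216)
   (0.4604, 0.041, 0.0229, 0.0476, 3049)
blue
   (466.6330871582031, -29.272232055664062)
   (82.50138092041016, 260.0063781738281)
   4.663219928741455
```

View pics/w2.png

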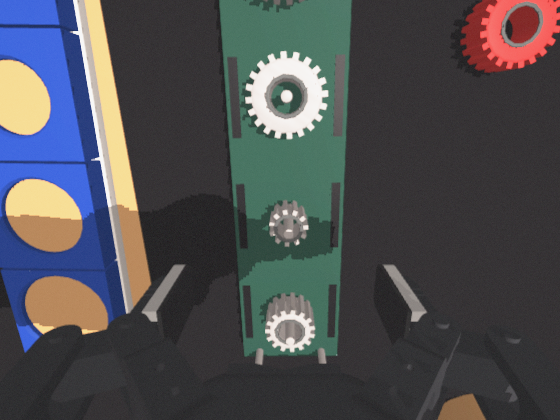

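The close view shows gear26 at (288,225), centred between the fingers. I'll descend, then close.

Emit:
{"fn": "servo_tool", "kwargs": {
  "series": [
    [0, 0.0024, 0.0034, 0.017, 0],
    [0, 0, 0, 0.017, 0],
    [0, 0, 0, 0.017, 0],
    [0, 0, 0, 0.013, 0],
    [0, 0, 0, 0.003, 0]
  ]
}}

```text
t: 4.8
ee_pos: [0.6466, -0.0223, 0.0344]
ee_rot: [[-0.1, 0.995, -0.001], [0.995, 0.1, -0.0], [-0.0, -0.001, -1.0]]
wrist_force: [0.9, 0.2, -0.3]
gripper_width: 0.999
grasp_force: 0.0
```

Emit:
{"fn": "servo_tool", "kwargs": {
  "series": [
    [120, 0, 0, 0, 0],
    [120, 0, 0, 0, 0],
    [140, 0, 0, 0, 0],
    [150, 0, 0, 0, 0],
    [160, 0, 0, 0, 0]
  ]
}}

```text
t: 5.3
ee_pos: [0.6475, -0.0215, 0.0348]
ee_rot: [[-0.101, 0.995, 0.0], [0.995, 0.101, -0.0], [-0.0, 0.0, -1.0]]
wrist_force: [0.0, -0.4, 0.3]
gripper_width: 0.369
grasp_force: 0.1
```

Emit:
{"fn": "servo_tool", "kwargs": {
  "series": [
    [160, -0.0008, -0.0024, 0.0025, 0],
    [160, 0, 0, 0.002, 0],
    [160, 0, 0, 0, 0],
    [200, 0, 0, 0, 0],
    [255, 0, 0, 0, 0]
  ]
}}

```text
t: 5.8
ee_pos: [0.6453, -0.0226, 0.0298]
ee_rot: [[-0.101, 0.995, 0.0], [0.995, 0.101, 0.0], [-0.0, 0.0, -1.0]]
wrist_force: [-0.9, -0.8, -0.1]
gripper_width: 0.275
grasp_force: 58.8
```

Emit:
{"fn": "servo_tool", "kwargs": {
  "series": [
    [255, 0, 0, 0, 0],
    [255, 0, 0, 0, 0],
    [255, 0, 0, 0, 0]
  ]
}}

```text
t: 6.1
ee_pos: [0.6452, -0.0225, 0.0298]
ee_rot: [[-0.101, 0.995, 0.0], [0.995, 0.101, -0.0], [-0.0, 0.0, -1.0]]
wrist_force: [-0.0, -0.3, 0.2]
gripper_width: 0.273
grasp_force: 58.8
```

Emit:
{"fn": "servo_tool", "kwargs": {
  "series": [
    [255, 0, 0, -0.008, 0],
    [255, 0, 0, -0.014, 0],
    [255, 0, 0, -0.016, 0],
    [255, 0, 0, -0.012, 0],
    [255, 0, 0, 0, 0]
  ]
}}

```text
t: 6.6
ee_pos: [0.6473, -0.0227, 0.0833]
ee_rot: [[-0.101, 0.995, 0.006], [0.995, 0.101, -0.0], [-0.001, 0.006, -1.0]]
wrist_force: [0.5, 0.3, -0.8]
gripper_width: 0.275
grasp_force: 58.8
```

Emit:
{"fn": "servo_tool", "kwargs": {
  "series": [
    [255, 0.0105, -0.011, 0, 0],
    [255, 0.0205, -0.022, 0, 0],
    [255, 0.0205, -0.022, 0, 0],
    [255, 0.0205, -0.022, 0, 0],
    [255, 0.0205, -0.022, 0, 0]
  ]
}}

```text
t: 7.1
ee_pos: [0.536, 0.06, 0.0795]
ee_rot: [[-0.101, 0.995, -0.0], [0.995, 0.101, 0.0], [0.0, -0.0, -1.0]]
wrist_force: [0.1, -0.0, -0.3]
gripper_width: 0.269
grasp_force: 58.9
```

Emit:
{"fn": "servo_tool", "kwargs": {
  "series": [
    [255, 0.0205, -0.022, 0, 0],
    [255, 0.0205, -0.022, 0, 0],
    [255, 0.0205, -0.022, 0, 0],
    [255, 0.01, -0.011, 0, 0],
    [255, 0, 0, 0, 0]
  ]
}}

```text
t: 7.6
ee_pos: [0.4519, 0.1235, 0.0798]
ee_rot: [[-0.103, 0.995, -0.001], [0.995, 0.103, -0.0], [-0.0, -0.001, -1.0]]
wrist_force: [0.5, -0.2, 0.1]
gripper_width: 0.277
grasp_force: 59.0
```

```bash
python3 - <<'E'
from h import *
im=shot('wrist','w3');o=arm.get_obs();print(o['ee_pos'],o['gripper_width'],o['grasp_force'],o['wrist_force'])
for k,v in measure(im).items():
    print(k);[print('  ',x) for x in v]
E
```

```text
[0.45346826 0.12305296 0.07997766] 0.27277884617210413 58.95294260233641 [ 0.21461363 -0.18143424 -0.58889511]
gear
   (0.6358, 0.0589, 0.0462, 0.0515, 2756)
   (0.6222, 0.1394, 0.0461, 0.0595, 2935)
   (0.6248, 0.1406, 0.0434, 0.0067, 57)
   (0.5933, 0.1786, 0.0461, 0.007, 140)
disc
   (0.464, 0.0673, 0.0231, 0.1002, 2177)
   (0.453, 0.1225, 0.023, 0.0356, 1703)
blue
   (456.5115051269531, 84.80756378173828)
   (79.81409454345703, 157.4244384765625)
   5.17902946472168
```

View pics/w3.png

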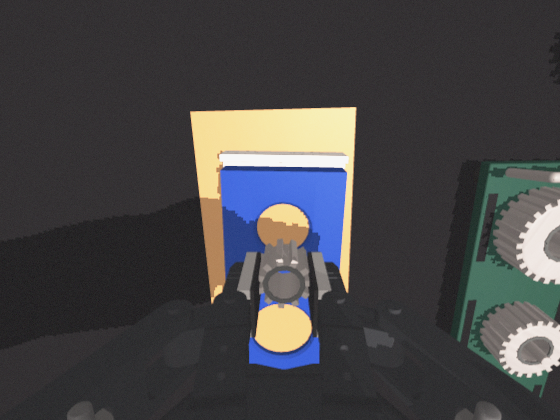

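The gear is held at the fingertips (285,285), above insert26's disc (283,230), with less than 1 mm of offset. I'll lower it.

Emit:
{"fn": "servo_tool", "kwargs": {
  "series": [
    [255, 0, 0, 0.016, 0],
    [255, 0, 0, 0.016, 0],
    [255, 0, 0, 0.01, 0],
    [255, 0, 0, 0.006, 0],
    [255, 0, 0, 0, 0]
  ]
}}

```text
t: 8.15
ee_pos: [0.4534, 0.1223, 0.031]
ee_rot: [[-0.1, 0.995, -0.001], [0.995, 0.1, -0.001], [-0.0, -0.001, -1.0]]
wrist_force: [-0.6, 0.2, -0.6]
gripper_width: 0.275
grasp_force: 58.9
```

Emit:
{"fn": "servo_tool", "kwargs": {
  "series": [
    [255, 0, 0, 0.001, 0],
    [255, 0, 0, 0.0005, 0],
    [255, 0, 0, 0, 0],
    [255, 0, 0, 0, 0]
  ]
}}

```text
t: 8.55
ee_pos: [0.4538, 0.1229, 0.0307]
ee_rot: [[-0.101, 0.995, 0.001], [0.995, 0.101, 0.0], [0.0, 0.001, -1.0]]
wrist_force: [0.0, -0.1, -1.0]
gripper_width: 0.273
grasp_force: 58.9
```

Emit:
{"fn": "servo_tool", "kwargs": {
  "series": [
    [255, 0, 0, 0.0005, 0],
    [255, 0, 0, 0, 0],
    [255, 0, 0, 0.0003, 0],
    [255, 0, 0, 0, 0]
  ]
}}

```text
t: 8.95
ee_pos: [0.4535, 0.1229, 0.0297]
ee_rot: [[-0.101, 0.995, 0.0], [0.995, 0.101, 0.0], [0.0, 0.0, -1.0]]
wrist_force: [-0.9, 0.1, 1.6]
gripper_width: 0.274
grasp_force: 59.2
```

Emit:
{"fn": "servo_tool", "kwargs": {
  "series": [
    [255, 0, 0, 0.0004, 0],
    [255, 0, 0, 0, 0],
    [255, 0, 0, 0, 0]
  ]
}}

```text
t: 9.25
ee_pos: [0.4536, 0.1228, 0.0296]
ee_rot: [[-0.101, 0.995, 0.0], [0.995, 0.101, 0.0], [0.0, 0.0, -1.0]]
wrist_force: [-1.6, -0.3, 5.3]
gripper_width: 0.275
grasp_force: 59.6
```

Emit:
{"fn": "servo_tool", "kwargs": {
  "series": [
    [140, 0, 0, 0, 0],
    [100, 0, 0, 0, 0],
    [0, 0, 0, 0, 0],
    [0, 0, 0, 0, 0],
    [0, 0, 0, -0.01, 0]
  ]
}}

```text
t: 9.75
ee_pos: [0.4522, 0.1225, 0.0382]
ee_rot: [[-0.101, 0.995, -0.003], [0.995, 0.101, -0.001], [-0.0, -0.003, -1.0]]
wrist_force: [-1.0, -0.3, -0.2]
gripper_width: 0.999
grasp_force: 0.0
```

Emit:
{"fn": "servo_tool", "kwargs": {
  "series": [
    [0, 0, 0, -0.03, 0],
    [0, 0, 0, -0.03, 0],
    [0, -0.0307, 0.0222, 0, 0],
    [0, -0.0307, 0.0222, 0, 0],
    [0, -0.0307, 0.0222, 0, 0]
  ]
}}

```text
t: 10.25
ee_pos: [0.5303, 0.0372, 0.1006]
ee_rot: [[-0.102, 0.995, 0.002], [0.995, 0.102, 0.0], [-0.0, 0.002, -1.0]]
wrist_force: [1.6, 0.4, 0.6]
gripper_width: 0.996
grasp_force: 0.0
```

Emit:
{"fn": "servo_tool", "kwargs": {
  "series": [
    [0, -0.0307, 0.0222, 0, 0],
    [0, -0.0307, 0.0222, 0, 0],
    [0, -0.0307, 0.0222, 0, 0],
    [0, -0.0307, 0.0222, 0, 0],
    [0, -0.0307, 0.0219, 0, 0]
  ]
}}

```text
t: 10.75
ee_pos: [0.6556, -0.1049, 0.0998]
ee_rot: [[-0.101, 0.995, 0.0], [0.995, 0.101, 0.0], [-0.0, 0.0, -1.0]]
wrist_force: [1.2, 0.6, 0.1]
gripper_width: 0.999
grasp_force: 0.0
```

Emit:
{"fn": "servo_tool", "kwargs": {
  "series": [
    [0, 0, 0, 0, 0],
    [0, 0, 0, 0, 0]
  ]
}}

```text
t: 10.95
ee_pos: [0.6546, -0.1043, 0.0989]
ee_rot: [[-0.1, 0.995, -0.001], [0.995, 0.1, 0.0], [0.001, -0.001, -1.0]]
wrist_force: [-0.5, 0.1, -0.3]
gripper_width: 0.997
grasp_force: 0.0
```

```bash
python3 - <<'E'
from h import *
im=shot('scene','s2');measure(im)
for k,v in measure(im).items(): print(k,v)
im=shot('wrist','w4');print(arm.get_obs()['ee_pos'])
for k,v in measure(im).items():
    print(k);[print('  ',x) for x in v]
a=cv2.imread('pics/s2.png')[130:270,180:380];cv2.imwrite('pics/s2c.png',cv2.resize(a,None,fx=3,fy=3))
E
```

```text
gear [(0.6522, -0.1006, 0.0456, 0.0377, 97), (0.6327, 0.0606, 0.046, 0.0511, 196), (0.4546, 0.1254, 0.0454, 0.0263, 41), (0.623, 0.1421, 0.0458, 0.0608, 308)]
disc [(0.511, -0.1133, 0.0229, 0.148, 314), (0.4604, -0.0406, 0.0227, 0.0568, 218), (0.4535, 0.0425, 0.0229, 0.0446, 145)]
blue ((460.61181640625, 1.2179107666015625), (85.82621002197266, 321.6140441894531), 4.697023868560791)
[ 0.65393858 -0.10292723  0.09919946]
gear
   (0.634, -0.147, 0.046, 0.0062, 76)
   (0.6853, -0.1412, 0.0461, 0.0061, 70)
   (0.6548, -0.1037, 0.0462, 0.0376, 1527)
   (0.6548, -0.1031, 0.0464, 0.0071, 57)
disc
   (0.4742, -0.1229, 0.023, 0.0698, 5669)
   (0.4687, -0.041, 0.0229, 0.0583, 3755)
blue
   (473.43212890625, -70.39745330810547)
   (76.50366973876953, 183.82296752929688)
   4.876805305480957
```

View pics/s2c.png

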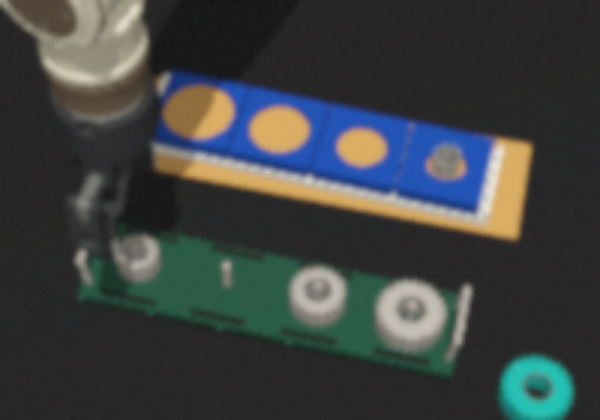

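Gear26 stands upright in its recess (crop 445,160). The tool is now over gear37, so I'll descend and grip.

Emit:
{"fn": "servo_tool", "kwargs": {
  "series": [
    [0, 0, 0.0007, 0.018, 0],
    [0, 0, 0, 0.018, 0],
    [0, 0, 0, 0.018, 0],
    [0, 0, 0, 0.012, 0],
    [0, 0, 0, 0.0035, 0]
  ]
}}

```text
t: 11.55
ee_pos: [0.6538, -0.1023, 0.0283]
ee_rot: [[-0.102, 0.995, -0.003], [0.995, 0.102, 0.001], [0.001, -0.003, -1.0]]
wrist_force: [0.0, 0.1, -0.2]
gripper_width: 1.002
grasp_force: 0.0
```

Emit:
{"fn": "servo_tool", "kwargs": {
  "series": [
    [110, 0, 0, 0, 0],
    [110, 0, 0, 0, 0],
    [110, 0, 0, 0, 0]
  ]
}}

```text
t: 11.85
ee_pos: [0.6562, -0.1036, 0.0309]
ee_rot: [[-0.101, 0.995, 0.002], [0.995, 0.101, -0.0], [-0.001, 0.002, -1.0]]
wrist_force: [0.3, -0.1, -0.3]
gripper_width: 0.574
grasp_force: 0.0
```

Emit:
{"fn": "servo_tool", "kwargs": {
  "series": [
    [130, 0, -0.0013, 0.0015, 0],
    [150, 0, 0, 0, 0],
    [255, 0, 0, 0, 0],
    [255, 0, 0, 0, 0],
    [255, 0, 0, 0, 0]
  ]
}}

```text
t: 12.35
ee_pos: [0.6544, -0.1039, 0.0292]
ee_rot: [[-0.101, 0.995, 0.001], [0.995, 0.101, -0.0], [-0.0, 0.001, -1.0]]
wrist_force: [-2.7, 0.6, 4.9]
gripper_width: 0.418
grasp_force: 59.3
```

Emit:
{"fn": "servo_tool", "kwargs": {
  "series": [
    [255, 0, 0, 0, 0]
  ]
}}

```text
t: 12.45
ee_pos: [0.6544, -0.1039, 0.0292]
ee_rot: [[-0.101, 0.995, 0.001], [0.995, 0.101, -0.0], [-0.0, 0.001, -1.0]]
wrist_force: [-0.7, 0.2, 5.8]
gripper_width: 0.414
grasp_force: 59.3
```

Emit:
{"fn": "servo_tool", "kwargs": {
  "series": [
    [255, 0, 0, -0.008, 0],
    [255, 0, 0, -0.014, 0],
    [255, 0, 0, -0.016, 0],
    [255, 0, 0, -0.013, 0],
    [255, 0, 0, 0, 0]
  ]
}}

```text
t: 12.95
ee_pos: [0.6561, -0.104, 0.0823]
ee_rot: [[-0.101, 0.995, 0.005], [0.995, 0.101, -0.001], [-0.001, 0.005, -1.0]]
wrist_force: [-0.1, -0.2, -1.1]
gripper_width: 0.411
grasp_force: 60.0
```

Emit:
{"fn": "servo_tool", "kwargs": {
  "series": [
    [255, 0.0105, -0.0115, 0, 0],
    [255, 0.0205, -0.0223, 0, 0],
    [255, 0.0205, -0.0223, 0, 0],
    [255, 0.0205, -0.0223, 0, 0],
    [255, 0.0205, -0.0223, 0, 0]
  ]
}}

```text
t: 13.45
ee_pos: [0.5432, -0.0212, 0.0786]
ee_rot: [[-0.101, 0.995, -0.001], [0.995, 0.101, 0.0], [0.0, -0.001, -1.0]]
wrist_force: [0.4, 0.7, -0.9]
gripper_width: 0.411
grasp_force: 60.1
```

Emit:
{"fn": "servo_tool", "kwargs": {
  "series": [
    [255, 0.0205, -0.0223, 0, 0],
    [255, 0.0205, -0.0223, 0, 0],
    [255, 0.0205, -0.0223, 0, 0],
    [255, 0.01, -0.011, 0, 0],
    [255, 0, 0, 0, 0]
  ]
}}

```text
t: 13.95
ee_pos: [0.4581, 0.0422, 0.079]
ee_rot: [[-0.103, 0.995, -0.001], [0.995, 0.103, -0.0], [0.0, -0.001, -1.0]]
wrist_force: [0.2, -0.3, -1.0]
gripper_width: 0.413
grasp_force: 60.1
```

```bash
python3 - <<'E'
from h import *
im=shot('wrist','w5');o=arm.get_obs();print(o['ee_pos'],o['gripper_width'],o['grasp_force'],o['wrist_force'])
for k,v in measure(im).items():
    print(k);[print('  ',x) for x in v]
E
```

```text
[0.45987439 0.04168654 0.07926539] 0.41222524335008137 60.14469176530838 [-0.13985101 -0.16220135 -0.65445701]
gear
   (0.6441, -0.0217, 0.0464, 0.007, 158)
   (0.6299, 0.0575, 0.046, 0.0473, 1607)
   (0.4554, 0.123, 0.0465, 0.0263, 911)
   (0.6009, 0.1316, 0.0435, 0.0259, 340)
disc
   (0.4675, -0.0187, 0.0231, 0.1023, 2974)
   (0.4603, 0.0406, 0.023, 0.0467, 2251)
   (0.4687, 0.1212, 0.0229, 0.0044, 35)
   (0.453, 0.1228, 0.0229, 0.0359, 1210)
   (0.4554, 0.123, 0.0229, 0.015, 527)
   (0.4678, 0.128, 0.0229, 0.004, 36)
blue
   (459.978759765625, 44.24341583251953)
   (80.19099426269531, 238.15521240234375)
   5.128832817077637
```

View pics/w5.png

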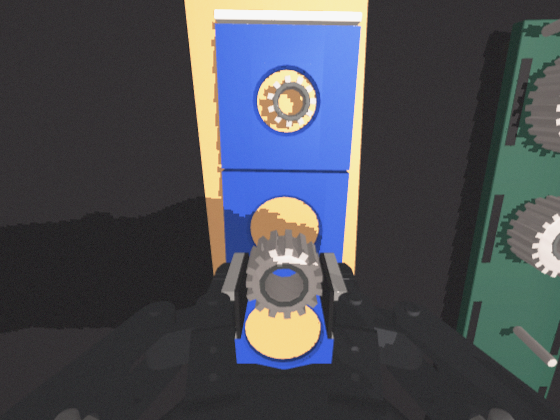

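Gear26 lies flat in its recess at (290,100). Gear37 is held at (285,283), centred over its disc. I'll lower it.

Emit:
{"fn": "servo_tool", "kwargs": {
  "series": [
    [255, 0, 0, 0.016, 0],
    [255, 0, 0, 0.016, 0],
    [255, 0, 0, 0.01, 0],
    [255, 0, 0, 0.005, 0],
    [255, 0, 0, 0.001, 0]
  ]
}}

```text
t: 14.5
ee_pos: [0.46, 0.041, 0.0305]
ee_rot: [[-0.1, 0.995, -0.001], [0.995, 0.1, -0.0], [-0.0, -0.001, -1.0]]
wrist_force: [-0.1, -0.6, -1.6]
gripper_width: 0.411
grasp_force: 60.2
```

Emit:
{"fn": "servo_tool", "kwargs": {
  "series": [
    [255, 0, 0, 0.0005, 0],
    [255, 0, 0, 0.0005, 0],
    [255, 0, 0, 0, 0],
    [255, 0, 0, 0, 0]
  ]
}}

```text
t: 14.9
ee_pos: [0.4601, 0.0415, 0.0305]
ee_rot: [[-0.101, 0.995, 0.001], [0.995, 0.101, 0.0], [-0.0, 0.001, -1.0]]
wrist_force: [0.5, -0.4, -0.6]
gripper_width: 0.409
grasp_force: 60.2
```

Emit:
{"fn": "servo_tool", "kwargs": {
  "series": [
    [255, 0, 0, 0.0005, 0],
    [255, 0, 0, 0, 0],
    [255, 0, 0, 0, 0]
  ]
}}

```text
t: 15.2
ee_pos: [0.4598, 0.0415, 0.0296]
ee_rot: [[-0.101, 0.995, 0.0], [0.995, 0.101, 0.0], [0.0, 0.0, -1.0]]
wrist_force: [-0.1, 0.6, -1.2]
gripper_width: 0.409
grasp_force: 60.2
```

Emit:
{"fn": "servo_tool", "kwargs": {
  "series": [
    [255, 0, 0, 0.0005, 0],
    [255, 0, 0, 0, 0],
    [255, 0, 0, 0, 0]
  ]
}}

```text
t: 15.5
ee_pos: [0.4599, 0.0414, 0.0292]
ee_rot: [[-0.101, 0.995, 0.0], [0.995, 0.101, 0.0], [0.0, 0.0, -1.0]]
wrist_force: [0.1, -0.1, -0.2]
gripper_width: 0.414
grasp_force: 60.3
```

Emit:
{"fn": "servo_tool", "kwargs": {
  "series": [
    [255, 0, 0, 0.0005, 0],
    [255, 0, 0, 0, 0],
    [255, 0, 0, 0, 0]
  ]
}}

```text
t: 15.8
ee_pos: [0.4599, 0.0415, 0.0291]
ee_rot: [[-0.101, 0.995, 0.0], [0.995, 0.101, 0.0], [0.0, 0.0, -1.0]]
wrist_force: [-2.8, -0.5, 5.2]
gripper_width: 0.409
grasp_force: 60.8
```

Emit:
{"fn": "servo_tool", "kwargs": {
  "series": [
    [120, 0, 0, 0, 0],
    [80, 0, 0, 0, 0],
    [0, 0, 0, 0, 0],
    [0, 0, 0, 0, 0],
    [0, 0, 0, -0.01, 0]
  ]
}}

```text
t: 16.3
ee_pos: [0.4586, 0.0413, 0.0378]
ee_rot: [[-0.101, 0.995, -0.003], [0.995, 0.101, -0.0], [0.0, -0.003, -1.0]]
wrist_force: [-0.2, 0.5, 0.1]
gripper_width: 1.0
grasp_force: 0.0
```

Emit:
{"fn": "servo_tool", "kwargs": {
  "series": [
    [0, 0, 0, -0.03, 0],
    [0, 0, 0, -0.03, 0],
    [0, 0, 0.0353, 0, 0],
    [0, 0, 0.0353, 0, 0],
    [0, 0, 0.0353, 0, 0]
  ]
}}

```text
t: 16.8
ee_pos: [0.5668, 0.0523, 0.1002]
ee_rot: [[-0.101, 0.995, 0.002], [0.995, 0.101, 0.0], [-0.0, 0.002, -1.0]]
wrist_force: [0.7, 0.0, 0.3]
gripper_width: 1.0
grasp_force: 0.0
```

Emit:
{"fn": "servo_tool", "kwargs": {
  "series": [
    [0, 0, 0.0353, 0, 0],
    [0, 0, 0.0353, 0, 0],
    [0, 0, 0, 0, 0],
    [0, 0, 0, 0, 0]
  ]
}}

```text
t: 17.2
ee_pos: [0.6353, 0.0593, 0.0982]
ee_rot: [[-0.101, 0.995, -0.001], [0.995, 0.101, -0.0], [0.0, -0.001, -1.0]]
wrist_force: [-0.8, -0.6, 0.8]
gripper_width: 1.0
grasp_force: 0.0
```

```bash
python3 - <<'E'
from h import *
im=shot('wrist','w6');print(arm.get_obs()['ee_pos'])
for k,v in measure(im).items():
    print(k);[print('  ',x) for x in v]
im=shot('side','d6')
for k,v in measure(im).items(): print(k,v)
E
```

```text
[0.63452919 0.05918886 0.09841921]
gear
   (0.6447, -0.0208, 0.0463, 0.0065, 77)
   (0.4622, 0.0414, 0.046, 0.0393, 1811)
   (0.6353, 0.0591, 0.0463, 0.0488, 2858)
   (0.6355, 0.0605, 0.0461, 0.0064, 51)
   (0.4607, 0.1212, 0.0451, 0.0243, 492)
   (0.6259, 0.1406, 0.0463, 0.0594, 6306)
   (0.5959, 0.1771, 0.0459, 0.0057, 79)
   (0.6468, 0.184, 0.0465, 0.0061, 69)
disc
   (0.5279, -0.0548, 0.0233, 0.2321, 748)
   (0.5104, 0.001, 0.0231, 0.1807, 2584)
   (0.4598, 0.0408, 0.0231, 0.0475, 519)
   (0.4563, 0.1116, 0.023, 0.027, 197)
   (0.4678, 0.122, 0.0229, 0.0066, 34)
   (0.4565, 0.132, 0.0232, 0.0269, 271)
blue
   (463.6210021972656, 2.77069091796875)
   (82.51077270507812, 320.8035583496094)
   4.948132514953613
gear [(0.457, 0.0437, 0.0448, 0.0376, 81), (0.6321, 0.06, 0.0454, 0.0504, 130), (0.4525, 0.126, 0.0444, 0.0274, 44), (0.622, 0.1421, 0.0451, 0.0617, 230)]
disc [(0.4734, -0.1215, 0.0219, 0.0688, 269), (0.4657, -0.0406, 0.0215, 0.0555, 200), (0.4511, 0.1255, 0.0231, 0.03, 32)]
blue ((458.7236022949219, 3.6546173095703125), (83.19961547851562, 327.0770568847656), 4.3284912109375)
```

View pics/w6.png

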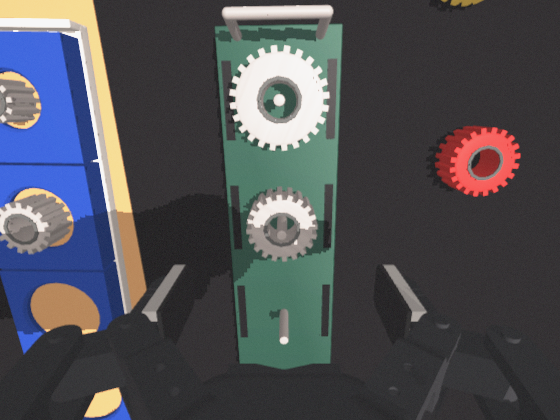

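Gears 26 and 37 are seated, and gear48 sits at (282,224) between the fingers. I'll descend and grip.

Emit:
{"fn": "servo_tool", "kwargs": {
  "series": [
    [0, 0, 0, 0.018, 0],
    [0, 0, 0, 0.018, 0],
    [0, 0, 0, 0.018, 0],
    [0, 0, 0, 0.012, 0],
    [0, 0, 0, 0.0035, 0]
  ]
}}

```text
t: 17.8
ee_pos: [0.6335, 0.0591, 0.028]
ee_rot: [[-0.101, 0.995, -0.003], [0.995, 0.101, -0.0], [0.0, -0.003, -1.0]]
wrist_force: [-1.3, 0.0, 0.2]
gripper_width: 1.004
grasp_force: 0.0
```

Emit:
{"fn": "servo_tool", "kwargs": {
  "series": [
    [70, 0, 0, 0, 0],
    [70, 0, 0, 0, 0],
    [70, 0, 0, 0, 0]
  ]
}}

```text
t: 18.1
ee_pos: [0.6363, 0.0593, 0.0303]
ee_rot: [[-0.101, 0.995, 0.002], [0.995, 0.101, 0.0], [-0.0, 0.002, -1.0]]
wrist_force: [-0.6, -0.1, -0.1]
gripper_width: 0.72
grasp_force: 0.0
```

Emit:
{"fn": "servo_tool", "kwargs": {
  "series": [
    [90, 0, -0.0008, 0.002, 0],
    [110, 0, 0, 0, 0],
    [255, 0, 0, 0, 0],
    [255, 0, 0, 0, 0],
    [255, 0, 0, 0, 0]
  ]
}}

```text
t: 18.6
ee_pos: [0.6346, 0.0592, 0.028]
ee_rot: [[-0.101, 0.995, 0.0], [0.995, 0.101, 0.0], [-0.0, 0.0, -1.0]]
wrist_force: [-2.4, 0.5, 5.2]
gripper_width: 0.537
grasp_force: 60.8
```

Emit:
{"fn": "servo_tool", "kwargs": {
  "series": [
    [255, 0, 0, 0, 0],
    [255, 0, 0, 0, 0]
  ]
}}

```text
t: 18.8
ee_pos: [0.6346, 0.0592, 0.0279]
ee_rot: [[-0.101, 0.995, 0.0], [0.995, 0.101, 0.0], [-0.0, 0.0, -1.0]]
wrist_force: [-2.1, 0.3, 5.4]
gripper_width: 0.541
grasp_force: 60.8
```

Emit:
{"fn": "servo_tool", "kwargs": {
  "series": [
    [255, 0, 0, -0.008, 0],
    [255, 0, 0, -0.014, 0],
    [255, 0, 0, -0.016, 0],
    [255, 0, 0, -0.014, 0],
    [255, 0, 0, 0, 0]
  ]
}}

```text
t: 19.3
ee_pos: [0.6368, 0.0594, 0.0823]
ee_rot: [[-0.101, 0.995, 0.006], [0.995, 0.101, 0.001], [-0.0, 0.006, -1.0]]
wrist_force: [1.1, -0.4, -3.1]
gripper_width: 0.543
grasp_force: 62.0
```

Emit:
{"fn": "servo_tool", "kwargs": {
  "series": [
    [255, -0.0052, -0.0111, 0, 0],
    [255, -0.0104, -0.0221, 0, 0],
    [255, -0.0104, -0.0221, 0, 0],
    [255, -0.0104, -0.0221, 0, 0],
    [255, -0.0104, -0.0221, 0, 0]
  ]
}}

```text
t: 19.8
ee_pos: [0.5392, 0.0021, 0.0786]
ee_rot: [[-0.101, 0.995, -0.001], [0.995, 0.101, -0.0], [-0.0, -0.001, -1.0]]
wrist_force: [-0.2, -1.1, -2.9]
gripper_width: 0.538
grasp_force: 62.1
```

Emit:
{"fn": "servo_tool", "kwargs": {
  "series": [
    [255, -0.0104, -0.0221, 0, 0],
    [255, -0.0104, -0.0221, 0, 0],
    [255, -0.0104, -0.0221, 0, 0],
    [255, -0.0052, -0.0111, 0, 0],
    [255, 0, 0, 0, 0]
  ]
}}

```text
t: 20.3
ee_pos: [0.4656, -0.042, 0.0789]
ee_rot: [[-0.1, 0.995, -0.001], [0.995, 0.1, 0.0], [0.0, -0.001, -1.0]]
wrist_force: [-0.0, -0.9, -2.2]
gripper_width: 0.543
grasp_force: 62.2
```

```bash
python3 - <<'E'
from h import *
im=shot('wrist','w7');o=arm.get_obs();print(o['ee_pos'],o['gripper_width'],o['grasp_force'],o['wrist_force'])
for k,v in measure(im).items():
    print(k);[print('  ',x) for x in v]
E
```

```text
[ 0.46722946 -0.0415444   0.07924314] 0.5446669538776032 62.167844250798225 [-0.21455659  0.36374259 -3.07303376]
gear
   (0.6535, -0.1028, 0.0461, 0.0074, 154)
   (0.4618, 0.0415, 0.0463, 0.0373, 2477)
disc
   (0.4756, -0.1042, 0.0231, 0.1062, 3003)
   (0.4675, -0.0405, 0.023, 0.0577, 3033)
   (0.4821, 0.0335, 0.0228, 0.0027, 48)
   (0.4603, 0.0412, 0.0229, 0.0469, 1292)
   (0.4617, 0.0415, 0.023, 0.0182, 769)
   (0.4814, 0.0429, 0.0229, 0.0056, 39)
blue
   (466.9116516113281, -34.02223205566406)
   (80.36347198486328, 250.19056701660156)
   5.042683124542236
```

View pics/w7.png

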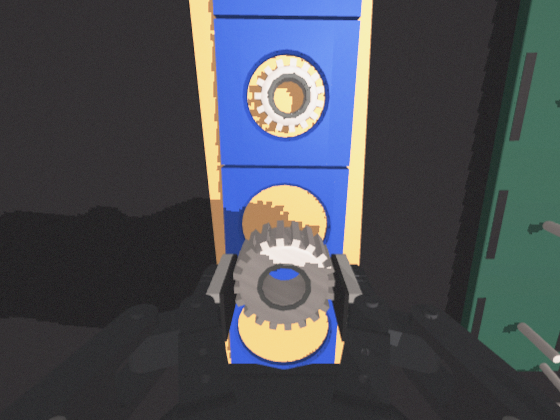

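Gear37 is seated at (288,97), and gear48 at (285,285) is centred over its disc. I'll lower it.

Emit:
{"fn": "servo_tool", "kwargs": {
  "series": [
    [255, 0, 0, 0.016, 0],
    [255, 0, 0, 0.016, 0],
    [255, 0, 0, 0.01, 0],
    [255, 0, 0, 0.006, 0],
    [255, 0, 0, 0.001, 0]
  ]
}}

```text
t: 20.85
ee_pos: [0.4672, -0.0411, 0.0294]
ee_rot: [[-0.102, 0.995, -0.001], [0.995, 0.102, 0.0], [0.0, -0.001, -1.0]]
wrist_force: [0.1, -0.1, -3.1]
gripper_width: 0.54
grasp_force: 62.2
```

Emit:
{"fn": "servo_tool", "kwargs": {
  "series": [
    [255, 0, 0, 0.0005, 0],
    [255, 0, 0, 0.0005, 0],
    [255, 0, 0, 0, 0],
    [255, 0, 0, 0, 0]
  ]
}}

```text
t: 21.25
ee_pos: [0.4674, -0.0415, 0.0295]
ee_rot: [[-0.101, 0.995, 0.001], [0.995, 0.101, -0.0], [-0.0, 0.001, -1.0]]
wrist_force: [0.0, -0.4, -3.1]
gripper_width: 0.534
grasp_force: 62.2
```

Emit:
{"fn": "servo_tool", "kwargs": {
  "series": [
    [255, 0, 0, 0.0005, 0],
    [255, 0, 0, 0, 0],
    [255, 0, 0, 0, 0]
  ]
}}

```text
t: 21.55
ee_pos: [0.467, -0.0415, 0.0287]
ee_rot: [[-0.101, 0.995, 0.0], [0.995, 0.101, -0.0], [-0.0, 0.0, -1.0]]
wrist_force: [-0.2, -0.3, -1.8]
gripper_width: 0.542
grasp_force: 62.2
```

Emit:
{"fn": "servo_tool", "kwargs": {
  "series": [
    [255, 0, 0, 0.0007, 0],
    [255, 0, 0, 0, 0],
    [255, 0, 0, 0, 0]
  ]
}}

```text
t: 21.85
ee_pos: [0.4671, -0.0415, 0.0279]
ee_rot: [[-0.101, 0.995, 0.0], [0.995, 0.101, -0.0], [-0.0, 0.0, -1.0]]
wrist_force: [1.0, 0.1, -2.8]
gripper_width: 0.541
grasp_force: 62.3
```

Emit:
{"fn": "servo_tool", "kwargs": {
  "series": [
    [255, 0, 0, 0.0004, 0],
    [255, 0, 0, 0, 0],
    [255, 0, 0, 0, 0]
  ]
}}

```text
t: 22.15
ee_pos: [0.4672, -0.0415, 0.0279]
ee_rot: [[-0.101, 0.995, 0.0], [0.995, 0.101, -0.0], [-0.0, 0.0, -1.0]]
wrist_force: [-1.8, 0.4, 4.1]
gripper_width: 0.539
grasp_force: 62.8
```

Emit:
{"fn": "servo_tool", "kwargs": {
  "series": [
    [90, 0, 0, 0, 0],
    [60, 0, 0, 0, 0],
    [0, 0, 0, 0, 0],
    [0, 0, 0, 0, 0],
    [0, 0, 0, -0.01, 0]
  ]
}}

```text
t: 22.65
ee_pos: [0.4658, -0.0414, 0.0367]
ee_rot: [[-0.101, 0.995, -0.003], [0.995, 0.101, 0.0], [0.001, -0.003, -1.0]]
wrist_force: [-0.5, 0.6, 0.2]
gripper_width: 1.002
grasp_force: 0.0
```

Emit:
{"fn": "servo_tool", "kwargs": {
  "series": [
    [0, 0, 0, -0.03, 0],
    [0, 0, 0, -0.03, 0],
    [0, 0.0207, 0.022, 0, 0],
    [0, 0.0207, 0.022, 0, 0],
    [0, 0.0207, 0.022, 0, 0]
  ]
}}

```text
t: 23.15
ee_pos: [0.5276, 0.0276, 0.0989]
ee_rot: [[-0.1, 0.995, 0.002], [0.995, 0.1, 0.0], [-0.0, 0.002, -1.0]]
wrist_force: [0.3, 0.1, -0.3]
gripper_width: 0.996
grasp_force: 0.0
```

Emit:
{"fn": "servo_tool", "kwargs": {
  "series": [
    [0, 0.0207, 0.022, 0, 0],
    [0, 0.0207, 0.022, 0, 0],
    [0, 0.0207, 0.022, 0, 0],
    [0, 0.0207, 0.022, 0, 0],
    [0, 0.0205, 0.0222, 0, 0]
  ]
}}

```text
t: 23.65
ee_pos: [0.6264, 0.1419, 0.0982]
ee_rot: [[-0.101, 0.995, 0.0], [0.995, 0.101, 0.0], [0.0, 0.0, -1.0]]
wrist_force: [0.0, -0.1, -0.3]
gripper_width: 0.998
grasp_force: 0.0
```

Emit:
{"fn": "servo_tool", "kwargs": {
  "series": [
    [0, 0, 0, 0, 0],
    [0, 0, 0, 0, 0]
  ]
}}

```text
t: 23.85
ee_pos: [0.6255, 0.1413, 0.0975]
ee_rot: [[-0.102, 0.995, -0.0], [0.995, 0.102, -0.0], [-0.0, -0.0, -1.0]]
wrist_force: [-0.2, 0.3, -0.4]
gripper_width: 0.999
grasp_force: 0.0
```

```bash
python3 - <<'E'
from h import *
im=shot('wrist','w8');print(arm.get_obs()['ee_pos'])
for k,v in measure(im).items():
    print(k);[print('  ',x) for x in v]
im=shot('scene','s8')
for k,v in measure(im).items(): print(k,v)
E
```

```text
[0.62507701 0.14065381 0.09753419]
gear
   (0.4854, -0.0373, 0.0461, 0.0273, 316)
   (0.4533, 0.0411, 0.0435, 0.009, 57)
   (0.4617, 0.0421, 0.0459, 0.0391, 689)
   (0.6351, 0.0602, 0.046, 0.0064, 81)
   (0.456, 0.123, 0.0457, 0.0288, 932)
   (0.6257, 0.1404, 0.0463, 0.0598, 4553)
   (0.6258, 0.1421, 0.046, 0.0063, 54)
disc
   (0.4893, -0.0488, 0.0234, 0.0269, 56)
   (0.4527, 0.0518, 0.0233, 0.0351, 218)
   (0.5166, 0.083, 0.0232, 0.1558, 93)
   (0.4626, 0.1136, 0.0231, 0.0248, 100)
   (0.451, 0.1309, 0.0231, 0.0296, 247)
blue
   (459.47833251953125, 46.66051483154297)
   (81.97882843017578, 234.14195251464844)
   4.904917240142822
gear [(0.4662, -0.0381, 0.0456, 0.0496, 153), (0.4596, 0.0447, 0.0459, 0.0392, 86), (0.6231, 0.1436, 0.0462, 0.0609, 189)]
disc [(0.4682, -0.1211, 0.0228, 0.0675, 311), (0.4656, -0.0271, 0.0258, 0.0481, 30)]
blue ((464.6272888183594, -44.47595977783203), (85.83575439453125, 229.95362854003906), 4.98732852935791)
```

View pics/w8.png

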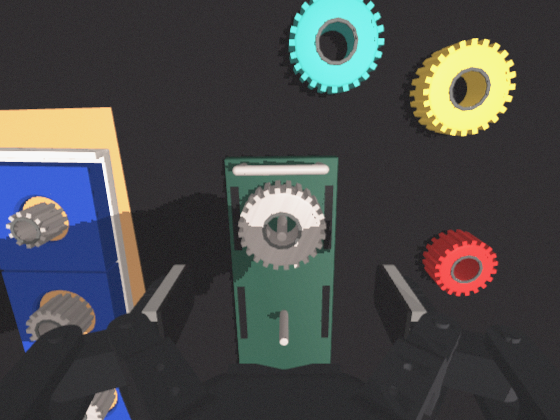

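Gear59 is at (282,225) between the fingers, well clear of the red, yellow and turquoise look-alikes. I'll descend and grip.

Emit:
{"fn": "servo_tool", "kwargs": {
  "series": [
    [0, 0, 0.0005, 0.018, 0],
    [0, 0, 0, 0.018, 0],
    [0, 0, 0, 0.018, 0],
    [0, 0, 0, 0.012, 0],
    [0, 0, 0, 0.0035, 0]
  ]
}}

```text
t: 24.45
ee_pos: [0.6246, 0.1399, 0.0266]
ee_rot: [[-0.1, 0.995, -0.003], [0.995, 0.1, -0.001], [-0.0, -0.003, -1.0]]
wrist_force: [0.0, -0.0, 0.1]
gripper_width: 1.001
grasp_force: 0.0
```

Emit:
{"fn": "servo_tool", "kwargs": {
  "series": [
    [30, 0, 0, 0, 0],
    [30, 0, 0, 0, 0],
    [30, 0, 0, 0, 0]
  ]
}}

```text
t: 24.75
ee_pos: [0.627, 0.1411, 0.0292]
ee_rot: [[-0.101, 0.995, 0.002], [0.995, 0.101, 0.0], [0.0, 0.002, -1.0]]
wrist_force: [-0.1, -0.6, 0.5]
gripper_width: 0.885
grasp_force: 0.0
```

Emit:
{"fn": "servo_tool", "kwargs": {
  "series": [
    [45, -0.0005, -0.001, 0.002, 0],
    [60, 0, 0, 0, 0],
    [255, 0, 0, 0, 0],
    [255, 0, 0, 0, 0],
    [255, 0, 0, 0, 0]
  ]
}}

```text
t: 25.25
ee_pos: [0.6252, 0.1404, 0.0268]
ee_rot: [[-0.101, 0.995, 0.0], [0.995, 0.101, 0.0], [0.0, 0.0, -1.0]]
wrist_force: [-2.2, -0.0, 5.5]
gripper_width: 0.664
grasp_force: 65.1
```

Emit:
{"fn": "servo_tool", "kwargs": {
  "series": [
    [255, 0, 0, 0, 0],
    [255, 0, 0, 0, 0]
  ]
}}

```text
t: 25.45
ee_pos: [0.6252, 0.1404, 0.0268]
ee_rot: [[-0.101, 0.995, 0.0], [0.995, 0.101, 0.0], [0.0, 0.0, -1.0]]
wrist_force: [-3.4, -1.7, 5.7]
gripper_width: 0.663
grasp_force: 65.1
```

Emit:
{"fn": "servo_tool", "kwargs": {
  "series": [
    [255, 0, 0, -0.008, 0],
    [255, 0, 0, -0.014, 0],
    [255, 0, 0, -0.016, 0],
    [255, 0, 0, -0.017, 0],
    [255, 0, 0, 0, 0]
  ]
}}

```text
t: 25.95
ee_pos: [0.6273, 0.1409, 0.0842]
ee_rot: [[-0.101, 0.995, 0.006], [0.995, 0.101, 0.001], [0.001, 0.006, -1.0]]
wrist_force: [-0.3, -0.7, -4.6]
gripper_width: 0.665
grasp_force: 65.1
```

Emit:
{"fn": "servo_tool", "kwargs": {
  "series": [
    [255, -0.0123, -0.0088, 0, 0],
    [255, -0.0247, -0.0177, 0, 0],
    [255, -0.0247, -0.0177, 0, 0],
    [255, -0.0247, -0.0177, 0, 0],
    [255, -0.0247, -0.0177, 0, 0]
  ]
}}

```text
t: 26.45
ee_pos: [0.556, 0.0209, 0.0802]
ee_rot: [[-0.101, 0.995, -0.001], [0.995, 0.101, -0.0], [-0.0, -0.001, -1.0]]
wrist_force: [1.1, -0.8, -4.4]
gripper_width: 0.659
grasp_force: 65.1
```

Emit:
{"fn": "servo_tool", "kwargs": {
  "series": [
    [255, -0.0247, -0.0177, 0, 0],
    [255, -0.0247, -0.0177, 0, 0],
    [255, -0.0247, -0.0177, 0, 0],
    [255, -0.0247, -0.0177, 0, 0],
    [255, -0.0247, -0.0177, 0, 0]
  ]
}}

```text
t: 26.95
ee_pos: [0.4806, -0.1109, 0.0805]
ee_rot: [[-0.101, 0.995, -0.001], [0.995, 0.101, 0.0], [0.0, -0.001, -1.0]]
wrist_force: [0.3, -0.4, -4.7]
gripper_width: 0.66
grasp_force: 65.1
```

Emit:
{"fn": "servo_tool", "kwargs": {
  "series": [
    [255, -0.0123, -0.0088, 0, 0],
    [255, 0, 0, 0, 0],
    [255, 0, 0, 0, 0]
  ]
}}

```text
t: 27.25
ee_pos: [0.4744, -0.123, 0.0809]
ee_rot: [[-0.101, 0.995, 0.0], [0.995, 0.101, 0.001], [0.001, 0.001, -1.0]]
wrist_force: [-0.4, 0.9, -4.2]
gripper_width: 0.661
grasp_force: 65.2
```

```bash
python3 - <<'E'
from h import *
im=shot('wrist','w9');o=arm.get_obs();print(o['ee_pos'],o['gripper_width'],o['grasp_force'],o['wrist_force'])
for k,v in measure(im).items():
    print(k);[print('  ',x) for x in v]
E
```

```text
[ 0.47467768 -0.12266013  0.08095146] 0.6599024793992186 65.17962969839573 [-0.07653873  0.47666701 -3.72574504]
gear
   (0.6332, -0.1476, 0.046, 0.0071, 137)
   (0.4691, -0.0416, 0.0463, 0.0485, 4640)
disc
   (0.4771, -0.1341, 0.0234, 0.0449, 35)
   (0.4748, -0.1223, 0.023, 0.0686, 3373)
   (0.4768, -0.0658, 0.023, 0.0064, 46)
   (0.4845, -0.0613, 0.0231, 0.0048, 36)
   (0.4895, -0.0558, 0.0229, 0.0046, 35)
   (0.4932, -0.0488, 0.023, 0.0046, 36)
   (0.469, -0.0416, 0.0229, 0.0202, 929)
   (0.4943, -0.0411, 0.0229, 0.0046, 34)
   (0.4674, -0.0405, 0.0229, 0.058, 1385)
   (0.4935, -0.0337, 0.023, 0.0042, 43)
blue
   (470.4358215332031, -75.859130859375)
   (80.13697052001953, 172.51527404785156)
   5.0780510902404785
```

View pics/w9.png

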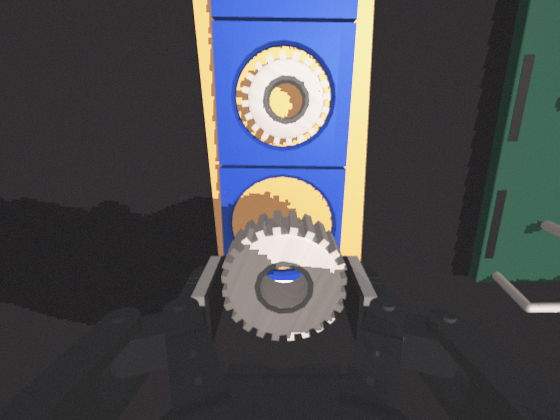

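Gear48 is seated at (284,97), and gear59 is centred over its recess. I'll lower it.

Emit:
{"fn": "servo_tool", "kwargs": {
  "series": [
    [255, 0, -0.0005, 0.016, 0],
    [255, 0, 0, 0.016, 0],
    [255, 0, 0, 0.012, 0],
    [255, 0, 0, 0.006, 0],
    [255, 0, 0, 0.001, 0]
  ]
}}

```text
t: 27.8
ee_pos: [0.4733, -0.1225, 0.0291]
ee_rot: [[-0.102, 0.995, -0.002], [0.995, 0.102, 0.001], [0.001, -0.002, -1.0]]
wrist_force: [-0.0, -0.3, -5.3]
gripper_width: 0.666
grasp_force: 65.1
```

Emit:
{"fn": "servo_tool", "kwargs": {
  "series": [
    [255, 0, 0, 0.0005, 0],
    [255, 0, 0, 0.0005, 0],
    [255, 0, 0, 0, 0],
    [255, 0, 0, 0, 0]
  ]
}}

```text
t: 28.2
ee_pos: [0.474, -0.1234, 0.0295]
ee_rot: [[-0.101, 0.995, 0.001], [0.995, 0.101, -0.0], [-0.0, 0.001, -1.0]]
wrist_force: [0.7, 0.2, -4.0]
gripper_width: 0.659
grasp_force: 65.1
```

Emit:
{"fn": "servo_tool", "kwargs": {
  "series": [
    [255, 0, 0, 0.0005, 0],
    [255, 0, 0, 0, 0],
    [255, 0, 0, 0, 0]
  ]
}}

```text
t: 28.5
ee_pos: [0.4736, -0.1232, 0.0285]
ee_rot: [[-0.101, 0.995, 0.0], [0.995, 0.101, 0.0], [0.0, 0.0, -1.0]]
wrist_force: [-0.2, 0.7, -4.6]
gripper_width: 0.661
grasp_force: 65.1
```

Emit:
{"fn": "servo_tool", "kwargs": {
  "series": [
    [255, 0, 0, 0.001, 0],
    [255, 0, 0, 0, 0],
    [255, 0, 0, 0, 0]
  ]
}}

```text
t: 28.8
ee_pos: [0.4736, -0.1232, 0.0274]
ee_rot: [[-0.101, 0.995, -0.0], [0.995, 0.101, 0.0], [0.0, -0.0, -1.0]]
wrist_force: [-0.4, 1.2, -4.5]
gripper_width: 0.662
grasp_force: 65.1
```

Emit:
{"fn": "servo_tool", "kwargs": {
  "series": [
    [255, 0, 0, 0.0005, 0],
    [255, 0, 0, 0, 0],
    [255, 0, 0, 0, 0]
  ]
}}

```text
t: 29.1
ee_pos: [0.4736, -0.1232, 0.027]
ee_rot: [[-0.101, 0.995, -0.0], [0.995, 0.101, 0.0], [0.0, -0.0, -1.0]]
wrist_force: [-0.5, 0.7, -4.6]
gripper_width: 0.657
grasp_force: 65.1
```

Emit:
{"fn": "servo_tool", "kwargs": {
  "series": [
    [255, 0, 0, 0.0005, 0],
    [255, 0, 0, 0, 0],
    [255, 0, 0, 0, 0]
  ]
}}

```text
t: 29.4
ee_pos: [0.4737, -0.1232, 0.0268]
ee_rot: [[-0.101, 0.995, 0.0], [0.995, 0.101, -0.0], [-0.0, 0.0, -1.0]]
wrist_force: [-1.7, 0.3, -0.0]
gripper_width: 0.663
grasp_force: 65.6
```

Contact: the weight has come off the wrist. I'll press a hair more, then release and retreat.

Emit:
{"fn": "servo_tool", "kwargs": {
  "series": [
    [255, 0, 0, 0.0003, 0],
    [255, 0, 0, 0, 0],
    [70, 0, 0, 0, 0],
    [40, 0, 0, 0, 0],
    [0, 0, 0, 0, 0]
  ]
}}

```text
t: 29.9
ee_pos: [0.4742, -0.1233, 0.0263]
ee_rot: [[-0.101, 0.995, 0.001], [0.995, 0.101, -0.0], [-0.0, 0.001, -1.0]]
wrist_force: [0.8, -0.5, 0.4]
gripper_width: 0.983
grasp_force: 0.0
```

Emit:
{"fn": "servo_tool", "kwargs": {
  "series": [
    [0, 0, 0, 0, 0],
    [0, 0, 0, -0.01, 0],
    [0, 0, 0, -0.03, 0],
    [0, 0, 0, -0.04, 0],
    [0, 0, 0, -0.04, 0]
  ]
}}

```text
t: 30.4
ee_pos: [0.4732, -0.1231, 0.1479]
ee_rot: [[-0.101, 0.995, -0.001], [0.995, 0.101, 0.0], [0.0, -0.001, -1.0]]
wrist_force: [0.7, 0.3, 0.2]
gripper_width: 1.001
grasp_force: 0.0
```

Emit:
{"fn": "servo_tool", "kwargs": {
  "series": [
    [0, 0, 0, -0.04, 0],
    [0, -0.03, -0.02, -0.02, 0],
    [0, -0.04, -0.02, 0, 0],
    [0, -0.03, -0.01, 0, 0],
    [0, 0, 0, 0, 0]
  ]
}}

```text
t: 30.9
ee_pos: [0.4333, -0.2309, 0.2074]
ee_rot: [[-0.096, 0.995, 0.002], [0.995, 0.096, -0.002], [-0.002, 0.001, -1.0]]
wrist_force: [0.8, 1.1, -0.1]
gripper_width: 0.999
grasp_force: 0.0
```

```bash
python3 - <<'E'
from h import *
for n in('wrist','side','scene'):
    im=shot(n,'f_'+n);print(n,arm.get_obs()['ee_pos'])
    print([x for x in measure(im)['gear'] if x[3]>.02])
a=cv2.imread('pics/f_wrist.png');b=cv2.imread('pics/f_side.png')[150:360,130:410]
cv2.imwrite('pics/f.png',np.hstack([cv2.resize(a,(400,300)),cv2.resize(b,(400,300))]))
E
```

```text
wrist [ 0.43354842 -0.22926877  0.20700706]
[(0.4756, -0.123, 0.0462, 0.0595, 2849)]
side [ 0.43371993 -0.22820335  0.20672135]
[(0.4718, -0.121, 0.0452, 0.0631, 198), (0.4655, -0.0401, 0.045, 0.0507, 145), (0.4584, 0.0444, 0.0444, 0.0371, 89), (0.4511, 0.1277, 0.0448, 0.0264, 41)]
scene [ 0.4339083  -0.22752706  0.20652636]
[(0.4721, -0.1191, 0.0461, 0.0617, 228), (0.4653, -0.0377, 0.0457, 0.0507, 155), (0.4586, 0.044, 0.0455, 0.0371, 86), (0.4533, 0.1245, 0.0458, 0.0254, 38)]
```

View pics/f.png

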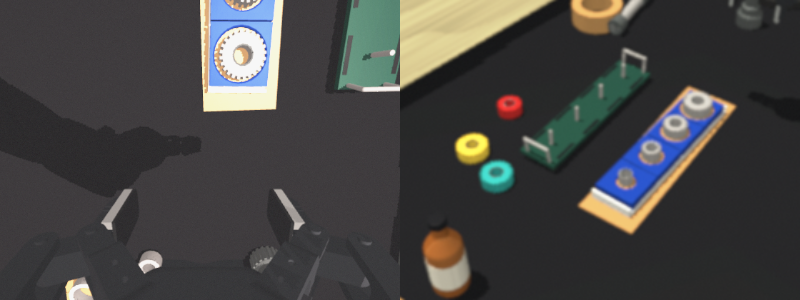

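All four gears lie flat in their own recesses with tops at about 46 mm. The rack is empty and the bystanders have not moved.

```bash
python3 -c "
from plant import arm
print(arm.finish_job())"
```

```text
the job is handed in; nothing more can be done
None
```

All four gears lie flat in the recesses made for their sizes, the oil bottle and pinion shaft were left untouched, and the job was handed in at about 31 s (no verdict was returned).

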